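# Everything cordless back on charge

## Robot

A 6-joint arm with a two-finger parallel gripper is mounted at the origin on the work surface; the furniture and walls round the work are solid. World frame = base frame: x ahead of the robot, y to its left, z up, the work surface at z = 0. Lengths are in m, angles in degrees, forces in N, time in s.
With the tool pointing down it reaches from about 0.3 to 0.75 m from the base axis. Payload 8.5 kg.
Tool frame: the origin (TCP) lies between the finger pads, 19 mm behind the fingertips; this is the grasp point; z points along the fingers, y is the line along which they close (so a half turn about z gives the same grasp; the last joint's range is limited). The gripper opens to 85 mm and grips with 20 to 120 N. Pads are 22 mm wide; open, the fingers measure 114 mm over their backs; the gripper's body (76 mm by 85 mm) begins 54 mm behind the grasp point. The pads swing forward as they close: fully open they stand 13 mm farther back than shut.
Start: joints at [-80.69, 21.807, 74.336, -0, 83.858, -12.336], TCP at [0.203, -0.511, 0.25] pointing down, gripper open.
Joint ranges: [-178.18, 178.18], [-50.72, 133.34], [12.68, 142.11], [-81.47, 261.47], [9.98, 163.14], [-165.26, 165.26]. Speed limits (degrees/s): [136.94, 136.94, 180, 180, 180, 180].

## Interface

Orientations are given as a 3x3 rotation matrix whose columns are the frame's x, y, z axes.
In Python, from rig import env gives the robot as it stands.
- The arm moves only by the tool arm_command, never from a script. Its argument "deltas" is a list of rows, each an object of numbers: "rx", "ry", "rz": the turn, a rotation vector about the tool's x, y, z in rad; "dx", "dy", "dz": the shift along the tool's x, y, z in m; "fingers": the finger opening in m, from 0 to 0.0854. In form: [{"rx": .., "ry": .., "rz": .., "dx": .., "dy": .., "dz": .., "fingers": ..}, ...]. A call has 1 to 12 rows; each row shifts and turns the commanded pose from where the row before left it, along the tool's axes as they then stand; what a row does not reach is not made up. A row lasts 1/10 s, in which the tool goes at most 50 mm and 8.59 degrees, less where a joint would pass 70% of its speed; a pose out of reach is approached as far as the arm can. A call is refused whole if a number of a shift passes 0.05 or a number of a turn 0.15, either way. A call with a gripper value outside its range is refused whole. The fingers move at their own pace and stop on an object; "squeeze" is the grip in N (left out, the last holds). Time passes only in rows, so rows that do not move let the fingers close. It gives the time, the measured TCP pose, the force, the opening and the grip force at its end, in the units of the state.
- env.observe(): the state, without advancing time (a new reading comes with each control period).
- env.get_image(name): name is "side" or "top" or "wrist"; returns a dict with "color" (480x640x3 uint8, blue, green, red), "camera_matrix" (3x3 intrinsics, pixels), "eye" and "orientation" of the camera in the world. Camera axes: x right, y up, looking along -z (the intrinsics and any distortion apply to the point x, -y, -z); pixel columns grow to the right and rows downward; lengths in m; the calibration is good to about 2 mm. A picture is of the moment at which its call begins. There is no depth.
- env.close_job(): hands the job in; it is judged then, once.
Trained networks look in a picture, given as the dict that the camera call returned (one of the last four; its "shot" number tells which), for a name from the list of things; names that differ only in an ending like _2 or _b are one class to them, and where a whole thing is asked for, a point or a joint stands for the part that bears it (a point fixed in the world has none). Each returns a list of dicts, best first, with "p" (0 to 1); they miss things now and then, are a little off and sometimes report something else, mostly with a low value. They report only what shows in the picture. A call takes as long as a camera call. They do not tell look-alikes from the thing itself.
- env.look_for(query, picture): "box" ([left, top, right, bottom] in pixels, round what is visible of it).
- env.tip_of(query, picture): "location" ([column, row] in pixels: a listed point, or the origin of a listed thing).
The state is a dict: "time_s": time; "q": joint angles; "qvel": joint speeds; "joint_efforts": joint torques, N m; "position": TCP position; "tool_rot": TCP orientation; "ft_force": force on the tool from outside, world axes, zero at the start; "wrist_torque": the same for the moment, N m; "grip_width": finger opening in m; "gripper_force": force on a finger pad.
Only numpy, scipy, OpenCV 4.12 (cv2) and the standard library are available. Lean on these libraries where they do the work, as an engineer would, in place of code of your own. Each camera call takes 0.05 s, during which the arm holds its last target. There are 200 camera calls.

## Task

The day is over and everything cordless on this desk has to charge overnight: put the two-way radio, the torch, the round table microphone and the mouse each into its own charger in the row at the back, fully seated in its well, socket, dish or nest, with the radio's face to the front of its cradle (the side with the lamp) and the mouse's nose to the raised contact block. Do not knock the radio or the torch over, and leave the correction roller and the glue stick where they are.

Things in the scene. Friction and masses are not known exactly. Their poses are not given: they have to be found in the camera images.
- radio: Loose black two-way radio, upright: 36 mm deep (x), 58 wide (y), 104 high, plus stub antenna (22 mm) and knob (12 mm) on top. z up; its face (screen, keys) looks to -x. Origin at foot level, 12 mm toward the face from the foot's middle, so the middle is at x = +12 mm. Grip across the 36 mm, about 85 mm above the foot. 0.2 kg.
- radio_charger: Fixed radio cradle: black base 88x106x15 mm and a block with an upright well 45 (x) by 67 (y) mm, rim 44 and floor 18 mm above the desk. z up; its front, a sloping grey panel with a lamp, looks to -x, the lead leaves at +x. Origin at desk level, 12 mm toward the front from the well's middle: below the radio's origin when that is centred, face to the front.
- torch: Loose dark metal torch standing on its tail, lens up, 126 mm high: tail 40 mm in diameter (lowest 22 mm), barrel 34 mm, straight head 46 mm in diameter from 92 to 122 mm above the tail. Origin in the middle of the tail's underside, z up, any turn about z. Grip the head about 107 mm above the tail. 0.18 kg.
- torch_charger: Fixed torch charger: grey foot 92x86x10 mm with an upright round black socket, bore about 50 mm, rim 40 and floor 12 mm above the desk. Origin at desk level in the middle of the bore, z up; the lead leaves at +x.
- table_mic: Loose round table microphone: grey puck with black top, 62 mm in diameter, 42 mm high, side straight from 4 to 31 mm. Origin in the middle of the underside, z up, any turn about z. Grip across the diameter with the TCP 30 mm above its underside, so that the fingertips clear the dish's lip. 0.17 kg.
- mic_charger: Fixed charging dish for the table microphone: round, black, 96 mm in diameter, recess about 74 mm in diameter, floor 7 and lip 13 mm above the desk. Origin at desk level in the middle, z up; the lead leaves at +x.
- mouse: Loose cordless mouse, black skirt, grey shell: 98 mm long (x), 60 wide (y), 39 high, sides upright from 3 to 20 mm; the nose (scroll wheel) points to +x. z up. Origin at its underside, 12 mm toward the nose from its middle, so the middle is at x = -12 mm. Grip across the 60 mm at the middle, TCP about 28 mm above the underside. 0.1 kg.
- mouse_charger: Fixed mouse dock: black plate 124x84 mm with a nest 108 (x) by 70 (y) mm, floor 8 mm above the desk, lips to 13 mm at its corners and tail end, grey contact block 30 mm high at the nose end (+x). Sides open for 54 mm at mid-length for the fingers. z up. Origin at desk level, 12 mm toward the block from the nest's middle: below the mouse's origin when that is seated.
- correction_roller: Bystander: small blue correction-tape roller lying among the devices, loose, 39x98 mm, 16 mm high. Origin in the middle of its underside. Leave it where it is.
- glue_stick: Bystander: glue stick standing on its end between the devices and the chargers, loose, 26 mm in diameter, 86 mm high. Origin in the middle of its underside. Leave it where it is.
There are look-alikes about, which are no part of the job. What is shaped like the radio but green is not meant.

How it is judged (in metres and radians):
At the end, for the whole second after the job is handed in: Each device level or upright (0.08 rad) in its own charger, underside within 3 mm of its floor, origin within 10 mm (torch 9) of the charger's in plan, radio and mouse right way round (0.3 rad); all at rest. Roller and glue stick within 30 mm of their places, glue stick upright (horizontal distance between radio and radio_charger below 0.01 m and z of radio in the frame of radio_charger below 0.021 m and angle between each of radio, torch, table_mic, mouse's own z axis and vertical below 0.08 rad and linear speed of each of radio, torch, table_mic, mouse below 0.02 m/s and angular speed of each of radio, torch, table_mic, mouse below 0.2 rad/s and angle between the x axis of radio and the x axis of radio_charger, either way round below 0.3 rad and horizontal distance between torch and torch_charger below 0.009 m and z of torch in the frame of torch_charger below 0.015 m and horizontal distance between table_mic and mic_charger below 0.01 m and z of table_mic in the frame of mic_charger below 0.01 m and horizontal distance between mouse and mouse_charger below 0.01 m and z of mouse in the frame of mouse_charger below 0.011 m and angle between the x axis of mouse and the x axis of mouse_charger, either way round below 0.3 rad and distance of each of correction_roller, glue_stick from where it was at the start of the episode below 0.03 m and angle between glue_stick's own z axis and vertical below 0.3 rad); the robot touches nothing.
It fails at once if the radio, the torch or the glue stick is knocked over (angle between any of radio, torch, glue_stick's own z axis and vertical above 0.9 rad).
It fails at once if the correction roller or the glue stick is moved more than 30 mm (distance of any of correction_roller, glue_stick from where it was at the start of the episode above 0.03 m).
It also fails if it takes over 109 s, if anything falls off the work surface, if the arm or the gripper's body presses on something with over 40 N, if the wrist force passes 120 N, or if a joint passes its speed limit or range.

## Working session

There is one attempt and no reset: what is moved stays moved. The work goes in short steps, Python scripts to look and compute and a tool call to move; the robot and the scene stay as the last step left them, time stands still between calls to the robot, and variables do not carry over. Pictures are saved under pics/ and viewed, at most 15 in all, crops included, and the job is handed in when it is done.

Besides the shell and the picture viewer there is one more tool, called after ">>>" in YAML: its name, and indented under it one key for each argument. arm_command: Moves the arm, as the interface text tells. Its arguments: {"type":"object","properties":{"deltas":{"type":"array"},"squeeze":{"type":"number"}},"required":["deltas"]}

```bash
mkdir -p pics; ls; cat > h.py <<'E'
import numpy as np, cv2
from rig import env
def proj(p,P):
    P=np.atleast_2d(P); c=(P-np.array(p["eye"]))@np.array(p["orientation"])
    v=np.c_[c[:,0],-c[:,1],-c[:,2]]@np.array(p["camera_matrix"]).T
    return v[:,:2]/v[:,2:]
def ray(p,uv,z):
    K=np.array(p["camera_matrix"]); d=np.linalg.solve(K,[uv[0],uv[1],1.]); d=np.array(p["orientation"])@[d[0],-d[1],-d[2]]
    e=np.array(p["eye"]); return e+d*(z-e[2])/d[2]
E
python3 - <<'E'
from h import *
np.set_printoptions(precision=3,suppress=True)
s=env.observe(); print(s["time_s"],s["position"],s["tool_rot"])
N="radio radio_charger torch torch_charger table_mic mic_charger mouse mouse_charger correction_roller glue_stick".split()
for c in("top","side"):
    p=env.get_image(c); print(c,[k for k in p],p["eye"],p["camera_matrix"])
    cv2.imwrite(f"pics/{c}0.png",p["color"])
    for n in N:
        for r in env.tip_of(n,p)[:3]:
            print(n,np.round(r["p"],2),np.array(r["location"]),ray(p,r["location"],0))
        for r in env.look_for(n,p)[:2]: print("   box",np.round(r["p"],2),np.round(r["box"]))
E
```

```text
pics
0.0 [ 0.203 -0.511  0.249] [[ 0.929  0.369 -0.   ]
 [ 0.369 -0.929  0.001]
 [ 0.    -0.001 -1.   ]]
top ['color', 'camera_matrix', 'eye', 'orientation', 'shot'] [0.409 0.041 1.162] [[483.495   0.    323.764]
 [  0.    483.495 240.923]
 [  0.      0.      1.   ]]
radio 0.78 [191.7 238. ] [0.499 0.362 0.   ]
radio 0.72 [226.3 279.7] [0.398 0.279 0.   ]
   box 0.87 [168. 237. 208. 253.]
   box 0.56 [200. 266. 239. 288.]
radio_charger 0.73 [298.6 188.3] [0.616 0.103 0.   ]
   box 0.78 [278. 152. 324. 202.]
torch 0.7 [384.  250.5] [ 0.462 -0.101  0.   ]
   box 0.88 [377. 237. 406. 260.]
torch_charger 0.93 [214.9 190.2] [0.615 0.306 0.   ]
torch_charger 0.43 [384.1 248.1] [ 0.468 -0.101  0.   ]
   box 0.71 [197. 152. 236. 217.]
table_mic 0.97 [293.9 253.8] [0.457 0.116 0.   ]
   box 0.83 [282. 240. 304. 266.]
   box 0.42 [196. 171. 234. 215.]
mic_charger 0.6 [458.5 184.8] [ 0.619 -0.285  0.   ]
mic_charger 0.23 [338.5 256.8] [0.449 0.009 0.   ]
   box 0.77 [441. 163. 480. 205.]
   box 0.44 [280. 236. 303. 267.]
mouse 0.76 [464.  283.2] [ 0.381 -0.29   0.   ]
mouse 0.42 [292.5 251.2] [
[... 763 characters left out ...]
 228. 278. 272.]
torch 0.57 [354.  223.2] [ 0.447 -0.104  0.   ]
   box 0.67 [348. 179. 364. 230.]
   box 0.71 [166. 300. 244. 341.]
table_mic 0.93 [320.  280.7] [0.455 0.12  0.   ]
   box 0.94 [304. 259. 336. 287.]
mic_charger 0.76 [317.9 177.5] [ 0.61  -0.272  0.   ]
mic_charger 0.69 [325.  345.7] [0.385 0.28  0.   ]
   box 0.61 [299. 165. 336. 182.]
mouse 0.74 [398.  191.7] [ 0.376 -0.285  0.   ]
   box 0.73 [385. 178. 421. 198.]
mouse_charger 0.81 [291.8 212.9] [ 0.612 -0.087  0.   ]
   box 0.6 [267. 195. 320. 227.]
correction_roller 0.92 [340.9 251.2] [0.444 0.011 0.   ]
   box 0.65 [321. 240. 357. 255.]
glue_stick 0.72 [279.7 294.4] [0.521 0.19  0.   ]
   box 0.64 [273. 263. 287. 299.]
```

```bash
python3 -c "
import cv2
a=cv2.imread('pics/top0.png')[140:330,140:500];cv2.imwrite('pics/t1.png',cv2.resize(a,(800,422),interpolation=cv2.INTER_CUBIC))
a=cv2.imread('pics/side0.png')[155:395,150:450];cv2.imwrite('pics/s1.png',cv2.resize(a,(750,600),interpolation=cv2.INTER_CUBIC))"
```

```text
(no output)
```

View pics/t1.png

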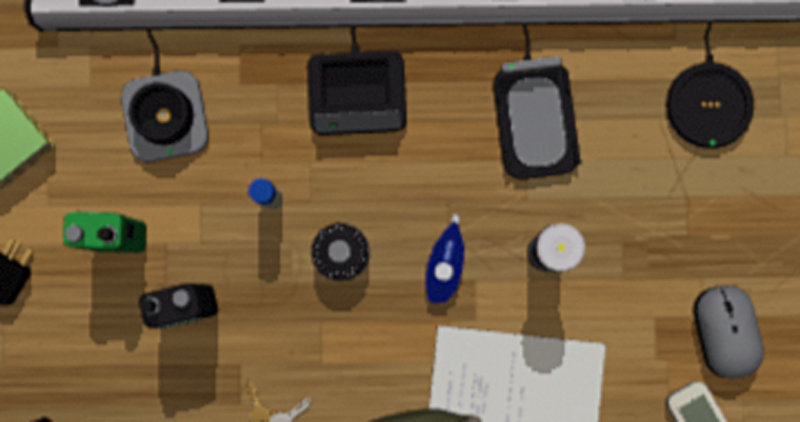

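View pics/s1.png

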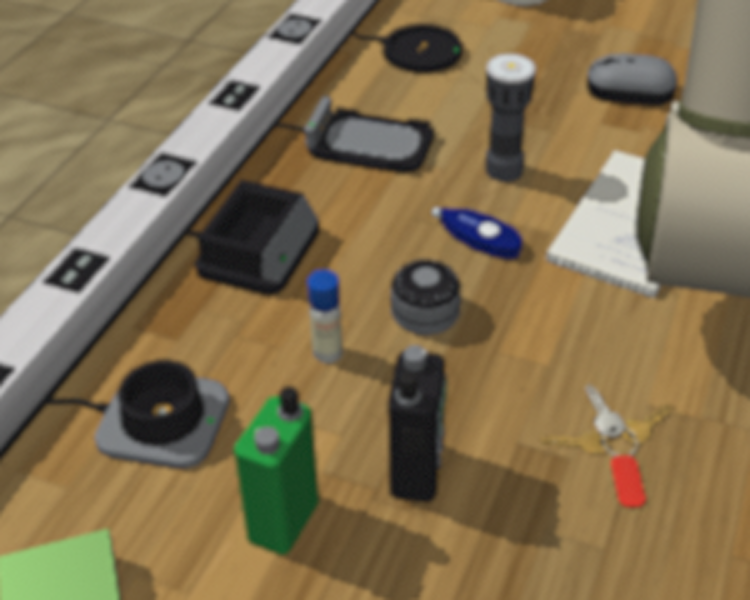

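```bash
cat >> h.py <<'E'
np.set_printoptions(precision=4,suppress=True)
def wrap(a): return (a+np.pi)%(2*np.pi)-np.pi
def goto(x,y,z,yaw=None):
    "tool-frame shift (and rz after/before it) from the present pose to a tool-down pose with tool x at yaw deg"
    s=env.observe(); R=np.array(s["tool_rot"]); p=np.array(s["position"])
    y0=np.arctan2(R[1,0],R[0,0]); d=np.array([x,y,z])-p
    rz=0 if yaw is None else -wrap(np.radians(yaw)-y0)
    print("t",s["time_s"],"pos",p,"yaw",np.degrees(y0),"q",np.array(s["q"]).round(1),"w",s["grip_width"])
    print("tilt fix rx,ry:",(R.T@np.cross(R[:,2],[0,0,-1]))[:2])
    print("shift now:",R.T@d,"rz",rz,"shift after rz:",cv2.Rodrigues(np.array([0,0,rz]))[0].T@(R.T@d))
E
python3 - <<'E'
from h import *
p=env.get_image("wrist"); s=env.observe(); R=np.array(s["tool_rot"])
print(p["eye"], R.T@(np.array(p["eye"])-s["position"]), R.T@np.array(p["orientation"]),p["camera_matrix"])
goto(.40,-.29,.27,10)
E
```

```text
[ 0.2752 -0.4823  0.3745] [ 0.0778 -0.0002 -0.1244] [[ 0.0006  0.9529  0.3032]
 [ 1.     -0.0005 -0.0003]
 [-0.0001  0.3032 -0.9529]] [[427.5125   0.     314.2016]
 [  0.     427.5125 237.1794]
 [  0.       0.       1.    ]]
t 2.15 pos [ 0.2029 -0.5112  0.25  ] yaw 21.645783144147746 q [-80.7  21.8  74.3   0.   83.9 -12.3] w 0.08500511310559793
tilt fix rx,ry: [ 0. -0.]
shift now: [ 0.2648 -0.1329 -0.02  ] rz 0.20325725983863574 shift after rz: [ 0.2325 -0.1836 -0.02  ]
```

```bash
python3 -c "
from h import *
goto(.53,-.2,.28,10)"
```

```text
t 2.15 pos [ 0.2029 -0.5112  0.25  ] yaw 21.645783144147746 q [-80.7  21.8  74.3   0.   83.9 -12.3] w 0.08500511310559793
tilt fix rx,ry: [ 0. -0.]
shift now: [ 0.4188 -0.1686 -0.03  ] rz 0.20325725983863574 shift after rz: [ 0.3762 -0.2497 -0.03  ]
```

>>> arm_command:
  deltas:
    - {"rz":0.1}
    - {"rz":0.103}
    - {"dx":0.035,"dy":-0.023,"dz":-0.003}
    - {"dx":0.038,"dy":-0.025,"dz":-0.003}
    - {"dx":0.038,"dy":-0.025,"dz":-0.003}
    - {"dx":0.038,"dy":-0.025,"dz":-0.003}
    - {"dx":0.038,"dy":-0.025,"dz":-0.003}
    - {"dx":0.038,"dy":-0.025,"dz":-0.003}
    - {"dx":0.038,"dy":-0.025,"dz":-0.003}
    - {"dx":0.038,"dy":-0.025,"dz":-0.003}
    - {"dx":0.038,"dy":-0.025,"dz":-0.003}
    - {"dx":0.037,"dy":-0.026,"dz":-0.003}

```text
invalid input
```

>>> arm_command:
  deltas:
    - {}
    - {}
    - {}

```text
invalid input
```

```bash
python3 - <<'E'
from h import *
p=env.get_image("wrist"); cv2.imwrite("pics/w1.png",p["color"])
import pickle; pickle.dump(p,open("w1.pkl","wb"))
for n in "torch mic_charger mouse mouse_charger".split():
    for r in env.tip_of(n,p)[:2]: print(n,r["p"],r["location"],ray(p,r["location"],0))
goto(.53,-.2,.28,10)
E
```

```text
t 2.4 pos [ 0.2029 -0.5112  0.25  ] yaw 21.646385736084632 q [-80.7  21.8  74.3  -0.   83.9 -12.3] w 0.0853051316269744
tilt fix rx,ry: [0. 0.]
shift now: [ 0.4188 -0.1686 -0.03  ] rz 0.2032677770519804 shift after rz: [ 0.3762 -0.2497 -0.03  ]
```

View pics/w1.png

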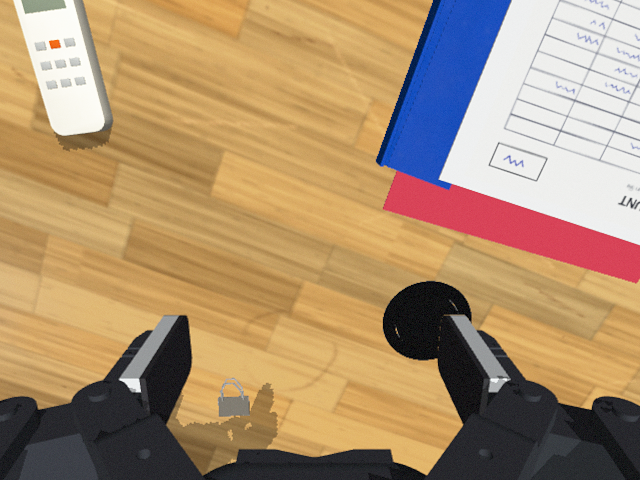

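>>> arm_command:
  deltas:
    - {"rx":0,"ry":0,"rz":0.1,"dx":0,"dy":0,"dz":0,"fingers":0.085}
    - {"rx":0,"ry":0,"rz":0.103,"dx":0,"dy":0,"dz":0,"fingers":0.085}
    - {"rx":0,"ry":0,"rz":0,"dx":0.035,"dy":-0.023,"dz":-0.003,"fingers":0.085}
    - {"rx":0,"ry":0,"rz":0,"dx":0.038,"dy":-0.025,"dz":-0.003,"fingers":0.085}
    - {"rx":0,"ry":0,"rz":0,"dx":0.038,"dy":-0.025,"dz":-0.003,"fingers":0.085}
    - {"rx":0,"ry":0,"rz":0,"dx":0.038,"dy":-0.025,"dz":-0.003,"fingers":0.085}
    - {"rx":0,"ry":0,"rz":0,"dx":0.038,"dy":-0.025,"dz":-0.003,"fingers":0.085}
    - {"rx":0,"ry":0,"rz":0,"dx":0.038,"dy":-0.025,"dz":-0.003,"fingers":0.085}
    - {"rx":0,"ry":0,"rz":0,"dx":0.038,"dy":-0.025,"dz":-0.003,"fingers":0.085}
    - {"rx":0,"ry":0,"rz":0,"dx":0.038,"dy":-0.025,"dz":-0.003,"fingers":0.085}
    - {"rx":0,"ry":0,"rz":0,"dx":0.038,"dy":-0.025,"dz":-0.003,"fingers":0.085}
    - {"rx":0,"ry":0,"rz":0,"dx":0.037,"dy":-0.026,"dz":-0.003,"fingers":0.085}
  squeeze: 30

```text
time_s: 3.6
position: [0.5311, -0.1991, 0.2802]
tool_rot: [[0.985, 0.174, 0.0], [0.174, -0.985, -0.0], [0.0, 0.0, -1.0]]
ft_force: [0.8, -1.3, 0.2]
grip_width: 0.0852
gripper_force: 0.0
```

```bash
python3 - <<'E'
from h import *
p=env.get_image("wrist"); cv2.imwrite("pics/w2.png",p["color"])
import pickle; pickle.dump(p,open("w2.pkl","wb"))
for n in "torch mic_charger mouse mouse_charger".split():
    for r in env.tip_of(n,p)[:2]: print(n,r["p"],r["location"],ray(p,r["location"],0))
goto(.53,-.2,.28,10)
E
```

```text
torch 0.93 [207.7, 241.4] [ 0.4581 -0.1042  0.    ]
torch 0.44 [424.1, 116.9] [ 0.6118 -0.2865  0.    ]
mic_charger 0.86 [420.2, 113.5] [ 0.614  -0.2823  0.    ]
mic_charger 0.22 [374.8, 337.1] [ 0.3815 -0.2916  0.    ]
mouse 0.98 [376.2, 339.5] [ 0.3789 -0.2937  0.    ]
mouse_charger 0.66 [214.2, 83.1] [ 0.6073 -0.095   0.    ]
t 3.85 pos [ 0.5296 -0.2007  0.2798] yaw 10.031619355809896 q [-32.7  22.4  68.4  -0.   89.2  47.2] w 0.08479219638276644
tilt fix rx,ry: [-0.0001  0.0005]
shift now: [ 0.0005 -0.0007 -0.0002] rz 0.0005518618662421204 shift after rz: [ 0.0005 -0.0007 -0.0002]
```

View pics/w2.png

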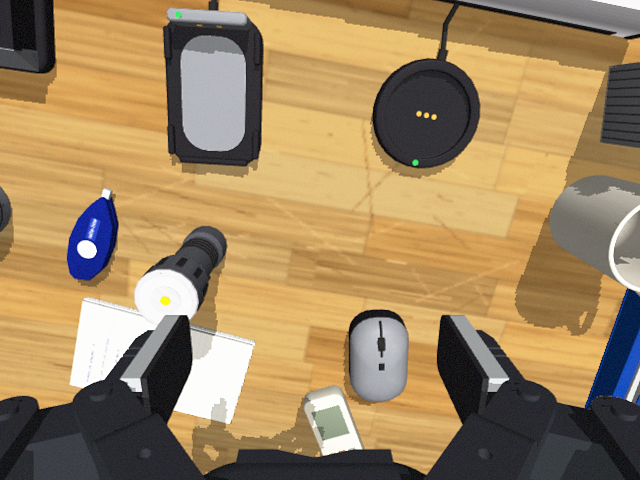

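```bash
cat >> h.py <<'E'
from scipy.optimize import minimize
def ring(rx,ry,z,n=2,cx=0,k=72):
    t=np.linspace(0,2*np.pi,k); c,s=np.cos(t),np.sin(t)
    return np.c_[cx+rx*np.sign(c)*abs(c)**(2/n), ry*np.sign(s)*abs(s)**(2/n), 0*t+z]
MOD={"dish":np.r_[ring(.048,.048,0),ring(.048,.048,.013)],
 "puck":np.r_[ring(.031,.031,.004),ring(.031,.031,.031),ring(.024,.024,.042)],
 "mouse":np.r_[ring(.049,.03,.003,2.8,-.012),ring(.049,.03,.018,2.8,-.012),ring(.02,.012,.039,2,-.012)],
 "pad":ring(.0,.0,.008),"cup":np.r_[ring(.029,.029,.01),ring(.029,.029,.04)],
 "radiotop":ring(.018,.029,.104,30,.012),"cradle":np.r_[ring(.044,.053,0,40,.012),ring(.044,.053,.015,40,.012)]}
def fit(p,mask,pts,x0,roi=None):
    def f(v):
        c,s=np.cos(v[2]),np.sin(v[2]); P=pts@np.array([[c,s,0],[-s,c,0],[0,0,1]])+[v[0],v[1],0]
        m=np.zeros(mask.shape,np.uint8); h=cv2.convexHull((proj(p,P)*16).astype(np.int32))
        cv2.fillConvexPoly(m,h,1,shift=4)
        return 1-(m&mask).sum()/max(1,(m|mask).sum())
    S=np.array([x0]*4,float); S[1,0]+=.01;S[2,1]+=.01;S[3,2]+=.15
    r=minimize(f,x0,method="Nelder-Mead",options=dict(initial_simplex=S,xatol=1e-4,fatol=1e-4))
    r=minimize(f,r.x,method="Nelder-Mead",options=dict(initial_simplex=r.x+(S-S[0])*.4,xatol=1e-4,fatol=1e-4))
    return r.x,1-r.fun
def wood(p):
    "1 where not wood: low saturation or dark"
    h=cv2.cvtColor(cv2.GaussianBlur(p["color"],(3,3),0),cv2.COLOR_BGR2HSV); return ((h[...,1]<70)|(h[...,2]<60)).astype(np.uint8)
def blob(m,uv,box=None):
    "fill of the connected region nearest uv"
    m=m.copy()
    if box: k=np.zeros_like(m); k[box[1]:box[3],box[0]:box[2]]=1; m&=k
    n,l,st,_=cv2.connectedComponentsWithStats(m); y,x=np.nonzero(m); 
    i=np.argmin((x-uv[0])**2+(y-uv[1])**2); m=(l==l[y[i],x[i]]).astype(np.uint8)
    c,_=cv2.findContours(m,cv2.RETR_EXTERNAL,cv2.CHAIN_APPROX_NONE); cv2.drawContours(m,c,-1,1,-1); return m
E
python3 - <<'E'
from h import *; import pickle
p=pickle.load(open("w2.pkl","rb")); m=wood(p); o=p["color"].copy()
def show(b,col):
    c,_=cv2.findContours(b,cv2.RETR_EXTERNAL,cv2.CHAIN_APPROX_NONE); cv2.drawContours(o,c,-1,col,1)
b=blob(m,(425,115),(360,48,490,180)); b=cv2.morphologyEx(b,cv2.MORPH_OPEN,np.ones((13,13),np.uint8)); show(b,(0,0,255)); print("dish",fit(p,b,MOD["dish"],[.614,-.283,0]), "pins",ray(p,(426,115),.007))
b=blob(m,(378,350),(330,295,425,415)); show(b,(0,255,0)); print("mouse",fit(p,b,MOD["mouse"],[.379,-.293,.17]))
h=cv2.cvtColor(p["color"],cv2.COLOR_BGR2HSV)
g=((h[...,1]<60)&(h[...,2]>100)).astype(np.uint8)
b=blob(g,(214,95),(175,32,253,158)); show(b,(255,0,0))
c=cv2.findContours(b,cv2.RETR_EXTERNAL,cv2.CHAIN_APPROX_NONE)[0][0][:,0]
w=np.array([ray(p,q,.008)[:2] for q in c.astype(float)]); print("pad",cv2.minAreaRect((w*1000).astype(np.float32)))
b=blob(((h[...,2]>225)&(h[...,1]<40)).astype(np.uint8),(165,290),(130,262,202,330)); show(b,(255,0,255))
c=cv2.findContours(b,cv2.RETR_EXTERNAL,cv2.CHAIN_APPROX_NONE)[0][0][:,0]
w=np.array([ray(p,q,.126)[:2] for q in c.astype(float)]); print("lens",cv2.minEnclosingCircle((w*1000).astype(np.float32)))
cv2.imwrite("pics/w2o.png",o)
E
```

```text
dish (array([ 0.6116, -0.2848,  0.0763]), np.float64(0.8971727537981689)) pins [ 0.6136 -0.286   0.007 ]
mouse (array([ 0.3783, -0.294 ,  0.19  ]), np.float64(0.9622404027690371))
pad ((597.1550903320312, -96.73092651367188), (96.5826416015625, 56.50932693481445), 7.100741863250732)
lens ((449.77777099609375, -100.07303619384766), 30.174528121948242)
```

View pics/w2o.png

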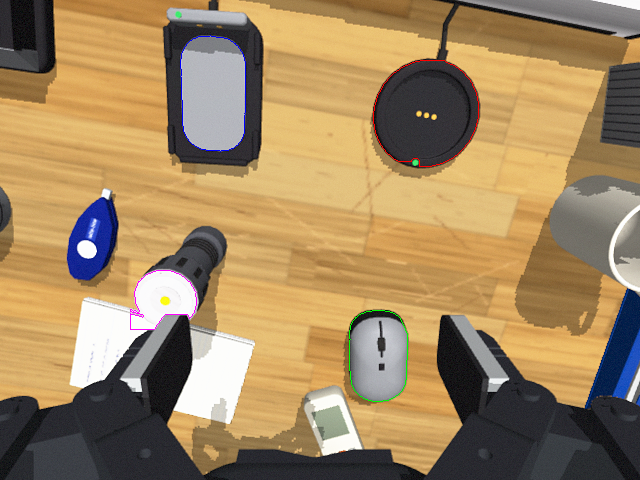

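```bash
python3 - <<'E'
from h import *; import pickle
p=pickle.load(open("w2.pkl","rb"));
print(ray(p,(165,300),.124), ray(p,(312,398),.015),ray(p,(340,388),.015))
goto(.3665,-.2963,.028,10.9)
E
```

```text
[ 0.4541 -0.1031  0.124 ] [ 0.3047 -0.2367  0.015 ] [ 0.3226 -0.2642  0.015 ]
t 3.85 pos [ 0.5296 -0.2007  0.2798] yaw 10.031619355809896 q [-32.7  22.4  68.4  -0.   89.2  47.2] w 0.08479219638276644
tilt fix rx,ry: [-0.0001  0.0005]
shift now: [-0.1771  0.0657  0.2519] rz -0.015156101401706756 shift after rz: [-0.1781  0.063   0.2519]
```

>>> arm_command:
  deltas:
    - {"rx":0,"ry":0,"rz":-0.015,"dx":-0.0356,"dy":0.0126,"dz":0.03,"fingers":0.078}
    - {"rx":0,"ry":0,"rz":0,"dx":-0.0356,"dy":0.0126,"dz":0.03,"fingers":0.078}
    - {"rx":0,"ry":0,"rz":0,"dx":-0.0356,"dy":0.0126,"dz":0.03,"fingers":0.078}
    - {"rx":0,"ry":0,"rz":0,"dx":-0.0356,"dy":0.0126,"dz":0.03,"fingers":0.078}
    - {"rx":0,"ry":0,"rz":0,"dx":-0.0356,"dy":0.0126,"dz":0.03,"fingers":0.078}
    - {"rx":0,"ry":0,"rz":0,"dx":0,"dy":0,"dz":0.03,"fingers":0.078}

```text
time_s: 4.45
position: [0.3629, -0.298, 0.0994]
tool_rot: [[0.983, 0.183, -0.0], [0.183, -0.983, -0.001], [-0.001, 0.001, -1.0]]
ft_force: [1.5, -1.1, -0.3]
grip_width: 0.0782
gripper_force: 0.0
```

```bash
python3 - <<'E'
from h import *
p=env.get_image("wrist"); o=p["color"].copy()
h=wood(p)
pts=MOD["mouse"]; v=[.3783,-.294,.19]; c,s=np.cos(v[2]),np.sin(v[2]); P=pts@np.array([[c,s,0],[-s,c,0],[0,0,1]])+[v[0],v[1],0]
for q in proj(p,P): cv2.circle(o,tuple(int(a) for a in q),1,(0,0,255),-1)
cv2.imwrite("pics/w3.png",o); goto(.3665,-.2963,.028,10.9)
E
```

```text
t 4.5 pos [ 0.3629 -0.2958  0.0955] yaw 10.548120070557218 q [-53.7  24.7  99.9  -0.   55.8  25.8] w 0.07803675603713377
tilt fix rx,ry: [-0.0059  0.0031]
shift now: [0.0037 0.0016 0.0675] rz -0.00614146334046195 shift after rz: [0.0037 0.0016 0.0675]
```

View pics/w3.png

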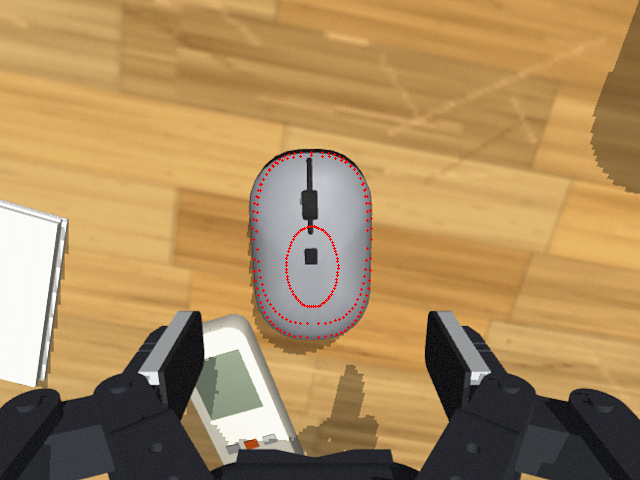

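>>> arm_command:
  deltas:
    - {"rx":0,"ry":0,"rz":0,"dx":0,"dy":0,"dz":0.03,"fingers":0.078}
    - {"rx":0,"ry":0,"rz":0,"dx":0,"dy":0,"dz":0.03,"fingers":0.078}
    - {"rx":0,"ry":0,"rz":0,"dx":0,"dy":0,"dz":0.012,"fingers":0.078}
    - {"rx":0,"ry":0,"rz":0,"dx":0,"dy":0,"dz":0,"fingers":0.078}
    - {"rx":0,"ry":0,"rz":0,"dx":0,"dy":0,"dz":0,"fingers":0.05}
    - {"rx":0,"ry":0,"rz":0,"dx":0,"dy":0,"dz":0,"fingers":0.05}
    - {"rx":0,"ry":0,"rz":0,"dx":0,"dy":0,"dz":0,"fingers":0.05}
  squeeze: 25

```text
time_s: 5.2
position: [0.3669, -0.2962, 0.0295]
tool_rot: [[0.982, 0.189, 0.001], [0.189, -0.982, -0.002], [0.001, 0.002, -1.0]]
ft_force: [-3.1, -0.8, 6.9]
grip_width: 0.0579
gripper_force: 27.1
```

```bash
python3 - <<'E'
from h import *
goto(.597,-.097,.16,7.1)
E
```

```text
t 5.2 pos [ 0.3669 -0.2962  0.0295] yaw 10.879679005437072 q [-53.3  31.4 103.4  -0.   45.   25.8] w 0.05785171972008297
tilt fix rx,ry: [ 0.0024 -0.0008]
shift now: [ 0.2637 -0.1519 -0.1307] rz 0.06596784331338146 shift after rz: [ 0.2531 -0.1689 -0.1307]
```

>>> arm_command:
  deltas:
    - {"rx":0,"ry":0,"rz":0.033,"dx":0,"dy":0,"dz":-0.03,"fingers":0.05}
    - {"rx":0,"ry":0,"rz":0.033,"dx":0,"dy":0,"dz":-0.04,"fingers":0.05}
    - {"rx":0,"ry":0,"rz":0,"dx":0.01,"dy":-0.007,"dz":-0.04,"fingers":0.05}
    - {"rx":0,"ry":0,"rz":0,"dx":0.023,"dy":-0.015,"dz":-0.02,"fingers":0.05}
    - {"rx":0,"ry":0,"rz":0,"dx":0.034,"dy":-0.023,"dz":0,"fingers":0.05}
    - {"rx":0,"ry":0,"rz":0,"dx":0.036,"dy":-0.024,"dz":0,"fingers":0.05}
    - {"rx":0,"ry":0,"rz":0,"dx":0.036,"dy":-0.024,"dz":0,"fingers":0.05}
    - {"rx":0,"ry":0,"rz":0,"dx":0.036,"dy":-0.024,"dz":0,"fingers":0.05}
    - {"rx":0,"ry":0,"rz":0,"dx":0.036,"dy":-0.024,"dz":0.02,"fingers":0.05}
    - {"rx":0,"ry":0,"rz":0,"dx":0.028,"dy":-0.018,"dz":0.03,"fingers":0.05}
    - {"rx":0,"ry":0,"rz":0,"dx":0.014,"dy":-0.01,"dz":0.01,"fingers":0.05}
    - {"rx":0,"ry":0,"rz":0,"dx":0,"dy":0,"dz":0,"fingers":0.05}

```text
time_s: 6.4
position: [0.5971, -0.0951, 0.097]
tool_rot: [[0.992, 0.126, -0.002], [0.126, -0.992, 0.001], [-0.002, -0.001, -1.0]]
ft_force: [-0.7, 0.2, -0.7]
grip_width: 0.0579
gripper_force: 28.1
```

>>> arm_command:
  deltas:
    - {"rx":0,"ry":0,"rz":0,"dx":0,"dy":0,"dz":0,"fingers":0.05}
    - {"rx":0,"ry":0,"rz":0,"dx":0,"dy":0,"dz":0,"fingers":0.05}

```text
time_s: 6.6
position: [0.5966, -0.0978, 0.0995]
tool_rot: [[0.993, 0.122, 0.002], [0.122, -0.993, -0.001], [0.002, 0.001, -1.0]]
ft_force: [-0.2, 0.1, -0.2]
grip_width: 0.0578
gripper_force: 28.1
```

```bash
python3 - <<'E'
from h import *
goto(.597,-.097,.0375,7.1)
p=env.get_image("wrist"); cv2.imwrite("pics/w4.png",p["color"])
E
```

```text
t 6.6 pos [ 0.5966 -0.0978  0.0995] yaw 7.02051918791069 q [-20.5  35.1  77.7  -0.   67.1  62.5] w 0.05780842438758279
tilt fix rx,ry: [ 0.001  -0.0015]
shift now: [ 0.0004 -0.0008  0.062 ] rz -0.001387201863117582 shift after rz: [ 0.0004 -0.0008  0.062 ]
```

View pics/w4.png

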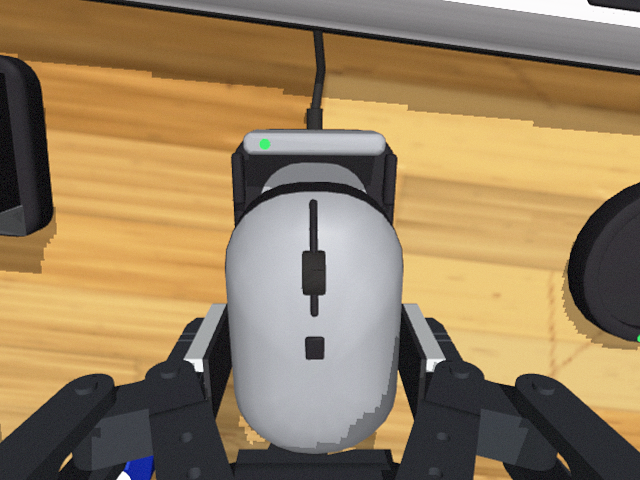

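>>> arm_command:
  deltas:
    - {"rx":0,"ry":0,"rz":0,"dx":0,"dy":0,"dz":0.025,"fingers":0.05}
    - {"rx":0,"ry":0,"rz":0,"dx":0,"dy":0,"dz":0.02,"fingers":0.05}
    - {"rx":0,"ry":0,"rz":0,"dx":0,"dy":0,"dz":0.01,"fingers":0.05}
    - {"rx":0,"ry":0,"rz":0,"dx":0,"dy":0,"dz":0.006,"fingers":0.05}
    - {"rx":0,"ry":0,"rz":0,"dx":0,"dy":0,"dz":0,"fingers":0.05}
    - {"rx":0,"ry":0,"rz":0,"dx":0,"dy":0,"dz":0,"fingers":0.05}

```text
time_s: 7.25
position: [0.5972, -0.097, 0.0379]
tool_rot: [[0.992, 0.123, 0.002], [0.123, -0.992, -0.001], [0.001, 0.001, -1.0]]
ft_force: [0.7, 0.7, -0.1]
grip_width: 0.0581
gripper_force: 28.9
```

Seated height. Release, lift.

>>> arm_command:
  deltas:
    - {"rx":0,"ry":0,"rz":0,"dx":0,"dy":0,"dz":0,"fingers":0.078}
    - {"rx":0,"ry":0,"rz":0,"dx":0,"dy":0,"dz":0,"fingers":0.078}
    - {"rx":0,"ry":0,"rz":0,"dx":0,"dy":0,"dz":-0.04,"fingers":0.078}
    - {"rx":0,"ry":0,"rz":0,"dx":0,"dy":0,"dz":-0.05,"fingers":0.078}
    - {"rx":0,"ry":0,"rz":0,"dx":0,"dy":0,"dz":-0.05,"fingers":0.085}
    - {"rx":0,"ry":0,"rz":0,"dx":0,"dy":0,"dz":-0.05,"fingers":0.085}
    - {"rx":0,"ry":0,"rz":0,"dx":0,"dy":0,"dz":-0.05,"fingers":0.085}
    - {"rx":0,"ry":0,"rz":0,"dx":0,"dy":0,"dz":0,"fingers":0.085}

```text
time_s: 8.05
position: [0.5984, -0.097, 0.2848]
tool_rot: [[0.992, 0.124, 0.013], [0.124, -0.992, -0.005], [0.013, 0.007, -1.0]]
ft_force: [0.3, 0.5, -0.2]
grip_width: 0.0848
gripper_force: 0.0
```

```bash
python3 - <<'E'
from h import *; import pickle
p=env.get_image("wrist"); cv2.imwrite("pics/w5.png",p["color"]); pickle.dump(p,open("w5.pkl","wb"))
for n in ("mouse","mouse_charger","torch"):
    for r in env.tip_of(n,p)[:1]: print(n,r["p"],r["location"],ray(p,r["location"],.008 if n=="mouse" else 0))
goto(.53,.17,.28,0)
E
```

```text
mouse 0.74 [314.0, 181.0] [ 0.6078 -0.0974  0.008 ]
torch 0.83 [303.2, 320.5] [ 0.4568 -0.1047  0.    ]
t 8.25 pos [ 0.5964 -0.0965  0.2756] yaw 7.094924552393445 q [-20.4  26.6  62.3  -0.   91.3  62.5] w 0.08484184559414547
tilt fix rx,ry: [-0.0012  0.0024]
shift now: [-0.033  -0.2727 -0.004 ] rz 0.12382979361985047 shift after rz: [-0.0664 -0.2665 -0.004 ]
```

>>> arm_command:
  deltas:
    - {"rx":0,"ry":0,"rz":0.124,"dx":0,"dy":0,"dz":0,"fingers":0.085}
    - {"rx":0,"ry":0,"rz":0,"dx":-0.01,"dy":-0.041,"dz":0,"fingers":0.085}
    - {"rx":0,"ry":0,"rz":0,"dx":-0.01,"dy":-0.045,"dz":0,"fingers":0.085}
    - {"rx":0,"ry":0,"rz":0,"dx":-0.01,"dy":-0.045,"dz":0,"fingers":0.085}
    - {"rx":0,"ry":0,"rz":0,"dx":-0.01,"dy":-0.045,"dz":0,"fingers":0.085}
    - {"rx":0,"ry":0,"rz":0,"dx":-0.01,"dy":-0.045,"dz":0,"fingers":0.085}
    - {"rx":0,"ry":0,"rz":0,"dx":-0.01,"dy":-0.045,"dz":0,"fingers":0.085}
    - {"rx":0,"ry":0,"rz":0,"dx":0,"dy":0,"dz":0,"fingers":0.085}
    - {"rx":0,"ry":0,"rz":0,"dx":0,"dy":0,"dz":0,"fingers":0.085}

```text
time_s: 9.15
position: [0.5364, 0.17, 0.2757]
tool_rot: [[1.0, 0.002, -0.002], [0.002, -1.0, -0.001], [-0.002, 0.001, -1.0]]
ft_force: [0.7, -0.9, 0.4]
grip_width: 0.0853
gripper_force: 0.0
```

```bash
python3 - <<'E'
from h import *; import pickle
p=env.get_image("wrist"); cv2.imwrite("pics/w6.png",p["color"]); pickle.dump(p,open("w6.pkl","wb"))
for n in ("radio","radio_charger","torch_charger","table_mic","glue_stick"):
    for r in env.tip_of(n,p)[:2]: print(n,r["p"],r["location"],ray(p,r["location"],0))
goto(.53,.17,.28,0)
E
```

```text
radio 0.56 [125.1, 236.0] [0.487  0.3555 0.    ]
radio_charger 0.94 [397.5, 91.5] [0.6218 0.0965 0.    ]
torch_charger 0.97 [163.7, 105.6] [0.6094 0.3048 0.    ]
table_mic 0.65 [367.8, 267.7] [0.454 0.116 0.   ]
glue_stick 0.61 [293.3, 204.7] [0.5188 0.19   0.    ]
t 9.45 pos [0.5372 0.1684 0.2768] yaw -0.10920496040262007 q [ 5.4 22.2 69.3 -0.  88.6 95.5] w 0.08488257638911398
tilt fix rx,ry: [0.0001 0.0004]
shift now: [-0.0072 -0.0016 -0.0032] rz -0.001905986118535541 shift after rz: [-0.0072 -0.0016 -0.0032]
```

View pics/w6.png

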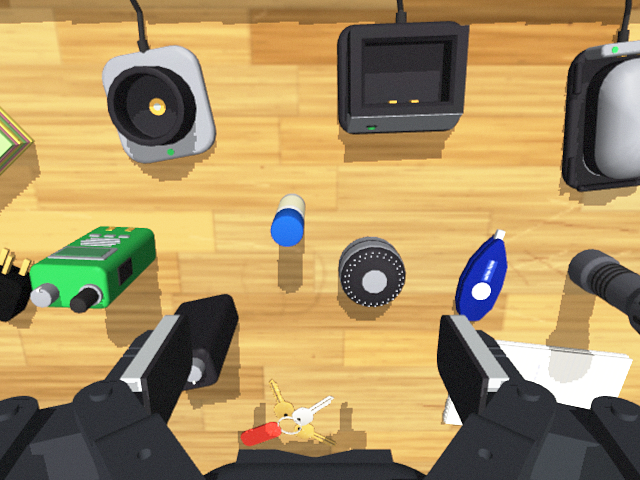

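```bash
python3 - <<'E'
from h import *; import pickle
p=pickle.load(open("w6.pkl","rb")); m=wood(p); h=cv2.cvtColor(p["color"],cv2.COLOR_BGR2HSV); o=p["color"].copy()
b=blob(m,(370,275),(330,232,412,312)); r=fit(p,b,MOD["puck"],[.454,.116,0]); print("mic",r,b.sum())
d=blob((h[...,2]<75).astype(np.uint8),(150,70),(96,55,205,155)); d=cv2.morphologyEx(d,cv2.MORPH_OPEN,np.ones((9,9),np.uint8))
for R in (.027,.028,.029,.030,.031,.032,.033):
    r=fit(p,d,np.r_[ring(R,R,.012),ring(R,R,.04)],[.611,.305,0]); print("cup",R,r)
c=cv2.findContours(d,cv2.RETR_EXTERNAL,cv2.CHAIN_APPROX_NONE)[0]; cv2.drawContours(o,c,-1,(0,0,255),1)
def dr(pts,v,col):
    c,s=np.cos(v[2]),np.sin(v[2]); P=pts@np.array([[c,s,0],[-s,c,0],[0,0,1]])+[v[0],v[1],0]
    cv2.polylines(o,[(proj(p,P)*8).astype(np.int32)],True,col,1,shift=3)
dr(ring(.025,.025,.04),[.611,.305,0],(0,255,0))
w=np.array([[-1,-1],[1,-1],[1,1],[-1,1]])*[.0225,.0335]+[.012,0]
dr(np.c_[w,[.044]*4],[.615,.1,0],(0,255,0)); dr(np.c_[w,[.018]*4],[.615,.1,0],(255,255,0))
o=np.clip(o.astype(float)*1.8,0,255).astype(np.uint8)
a=np.hstack([o[10:150,95:225],o[10:150,330:475]]); cv2.imwrite("pics/z6.png",cv2.resize(a,None,fx=2.9,fy=2.9,interpolation=cv2.INTER_CUBIC))
E
```

```text
mic (array([0.4572, 0.1157, 0.0426]), np.float64(0.94921875)) 3645
cup 0.027 (array([ 0.6113,  0.3077, -0.0051]), np.float64(0.7907018168863555))
cup 0.028 (array([0.6107, 0.3068, 0.1207]), np.float64(0.8420021375133595))
cup 0.029 (array([0.6097, 0.3064, 0.1979]), np.float64(0.8924118275739223))
cup 0.03 (array([0.6092, 0.3056, 0.1066]), np.float64(0.9449688334817453))
cup 0.031 (array([0.6089, 0.3047, 0.242 ]), np.float64(0.9733099209833187))
cup 0.032 (array([0.6086, 0.3043, 0.1323]), np.float64(0.9465520148372956))
cup 0.033 (array([ 0.6078,  0.3042, -0.0017]), np.float64(0.8962324393358876))
```

View pics/z6.png

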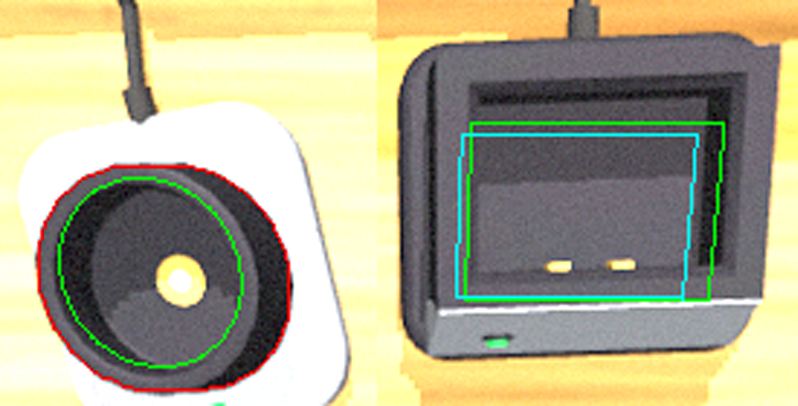

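```bash
python3 - <<'E'
from h import *; import pickle
p=pickle.load(open("w6.pkl","rb")); print(ray(p,(157.4,106.9),.012))
goto(.457,.1157,.03,0)
E
```

```text
[0.6085 0.3063 0.012 ]
t 9.45 pos [0.5372 0.1684 0.2768] yaw -0.10920496040262007 q [ 5.4 22.2 69.3 -0.  88.6 95.5] w 0.08488257638911398
tilt fix rx,ry: [0.0001 0.0004]
shift now: [-0.08    0.0528  0.2468] rz -0.001905986118535541 shift after rz: [-0.0801  0.0526  0.2468]
```

>>> arm_command:
  deltas:
    - {"rx":0,"ry":0,"rz":0,"dx":-0.02,"dy":0.0131,"dz":0.02,"fingers":0.085}
    - {"rx":0,"ry":0,"rz":0,"dx":-0.02,"dy":0.0131,"dz":0.03,"fingers":0.085}
    - {"rx":0,"ry":0,"rz":0,"dx":-0.02,"dy":0.0131,"dz":0.03,"fingers":0.085}
    - {"rx":0,"ry":0,"rz":0,"dx":-0.02,"dy":0.0131,"dz":0.03,"fingers":0.085}
    - {"rx":0,"ry":0,"rz":0,"dx":0,"dy":0,"dz":0.047,"fingers":0.085}
    - {"rx":0,"ry":0,"rz":0,"dx":0,"dy":0,"dz":0.04,"fingers":0.085}
    - {"rx":0,"ry":0,"rz":0,"dx":0,"dy":0,"dz":0.03,"fingers":0.085}
    - {"rx":0,"ry":0,"rz":0,"dx":0,"dy":0,"dz":0.02,"fingers":0.085}
    - {"rx":0,"ry":0,"rz":0,"dx":0,"dy":0,"dz":0,"fingers":0.085}
    - {"rx":0,"ry":0,"rz":0,"dx":0,"dy":0,"dz":0,"fingers":0.05}
    - {"rx":0,"ry":0,"rz":0,"dx":0,"dy":0,"dz":0,"fingers":0.05}
    - {"rx":0,"ry":0,"rz":0,"dx":0,"dy":0,"dz":0,"fingers":0.05}
  squeeze: 30

```text
time_s: 10.65
position: [0.4576, 0.1169, 0.0316]
tool_rot: [[1.0, -0.0, 0.003], [-0.0, -1.0, -0.0], [0.003, 0.0, -1.0]]
ft_force: [-1.1, -1.2, 5.2]
grip_width: 0.0608
gripper_force: 32.1
```

```bash
python3 - <<'E'
from h import *
goto(.613,-.285,.037,0)
E
```

```text
t 10.65 pos [0.4576 0.1169 0.0316] yaw -0.010510371151430635 q [ -0.1  31.2 103.2  -0.   45.4  89.9] w 0.0607757418555404
tilt fix rx,ry: [ 0.0002 -0.0029]
shift now: [ 0.1555  0.4018 -0.0049] rz -0.0001834405821989904 shift after rz: [ 0.1554  0.4019 -0.0049]
```

>>> arm_command:
  deltas:
    - {"rx":0,"ry":0,"rz":0,"dx":0,"dy":0,"dz":-0.04,"fingers":0.05}
    - {"rx":0,"ry":0,"rz":0,"dx":0,"dy":0,"dz":-0.05,"fingers":0.05}
    - {"rx":0,"ry":0,"rz":0,"dx":0.01,"dy":0.02,"dz":-0.04,"fingers":0.05}
    - {"rx":0,"ry":0,"rz":0,"dx":0.016,"dy":0.042,"dz":-0.01,"fingers":0.05}
    - {"rx":0,"ry":0,"rz":0,"dx":0.018,"dy":0.045,"dz":0,"fingers":0.05}
    - {"rx":0,"ry":0,"rz":0,"dx":0.018,"dy":0.045,"dz":0,"fingers":0.05}
    - {"rx":0,"ry":0,"rz":0,"dx":0.018,"dy":0.045,"dz":0,"fingers":0.05}
    - {"rx":0,"ry":0,"rz":0,"dx":0.018,"dy":0.045,"dz":0,"fingers":0.05}
    - {"rx":0,"ry":0,"rz":0,"dx":0.018,"dy":0.045,"dz":0,"fingers":0.05}
    - {"rx":0,"ry":0,"rz":0,"dx":0.018,"dy":0.045,"dz":0,"fingers":0.05}
    - {"rx":0,"ry":0,"rz":0,"dx":0.014,"dy":0.045,"dz":0,"fingers":0.05}
    - {"rx":0,"ry":0,"rz":0,"dx":0.0075,"dy":0.025,"dz":0.03,"fingers":0.05}

```text
time_s: 11.85
position: [0.6141, -0.2896, 0.1443]
tool_rot: [[1.0, -0.002, 0.008], [-0.002, -1.0, -0.006], [0.008, 0.006, -1.0]]
ft_force: [-0.5, 1.4, -1.3]
grip_width: 0.0605
gripper_force: 34.7
```

>>> arm_command:
  deltas:
    - {"rx":0,"ry":0,"rz":0,"dx":0,"dy":0,"dz":0.03,"fingers":0.05}
    - {"rx":0,"ry":0,"rz":0,"dx":0,"dy":0,"dz":0.02,"fingers":0.05}
    - {"rx":0,"ry":0,"rz":0,"dx":0,"dy":0,"dz":0,"fingers":0.05}
    - {"rx":0,"ry":0,"rz":0,"dx":0,"dy":0,"dz":0,"fingers":0.05}

```text
time_s: 12.25
position: [0.6126, -0.2851, 0.0914]
tool_rot: [[1.0, -0.0, 0.001], [-0.0, -1.0, -0.001], [0.001, 0.001, -1.0]]
ft_force: [0.2, -0.5, -0.9]
grip_width: 0.0608
gripper_force: 34.7
```

```bash
python3 - <<'E'
from h import *
goto(.613,-.285,.038,0)
E
```

```text
t 12.25 pos [ 0.6126 -0.2851  0.0914] yaw -0.003301253945705255 q [-35.   41.9  64.8   0.   73.2  55. ] w 0.06077344593390234
tilt fix rx,ry: [ 0.0007 -0.0011]
shift now: [ 0.0004 -0.0002  0.0534] rz -5.7617750797156475e-05 shift after rz: [ 0.0004 -0.0002  0.0534]
```

>>> arm_command:
  deltas:
    - {"rx":0,"ry":0,"rz":0,"dx":0,"dy":0,"dz":0.025,"fingers":0.05}
    - {"rx":0,"ry":0,"rz":0,"dx":0,"dy":0,"dz":0.015,"fingers":0.05}
    - {"rx":0,"ry":0,"rz":0,"dx":0,"dy":0,"dz":0.008,"fingers":0.05}
    - {"rx":0,"ry":0,"rz":0,"dx":0,"dy":0,"dz":0.004,"fingers":0.05}
    - {"rx":0,"ry":0,"rz":0,"dx":0,"dy":0,"dz":0,"fingers":0.05}
    - {"rx":0,"ry":0,"rz":0,"dx":0,"dy":0,"dz":0,"fingers":0.05}

```text
time_s: 12.85
position: [0.6127, -0.2852, 0.0389]
tool_rot: [[1.0, -0.0, 0.001], [-0.0, -1.0, -0.001], [0.001, 0.001, -1.0]]
ft_force: [-0.9, 0.1, -2.1]
grip_width: 0.0606
gripper_force: 34.7
```

>>> arm_command:
  deltas:
    - {"rx":0,"ry":0,"rz":0,"dx":0,"dy":0,"dz":0,"fingers":0.085}
    - {"rx":0,"ry":0,"rz":0,"dx":0,"dy":0,"dz":0,"fingers":0.085}
    - {"rx":0,"ry":0,"rz":0,"dx":0,"dy":0,"dz":-0.04,"fingers":0.085}
    - {"rx":0,"ry":0,"rz":0,"dx":0,"dy":0,"dz":-0.05,"fingers":0.085}
    - {"rx":0,"ry":0,"rz":0,"dx":0,"dy":0,"dz":-0.05,"fingers":0.085}
    - {"rx":0,"ry":0,"rz":0,"dx":-0.02,"dy":-0.02,"dz":-0.04,"fingers":0.085}
    - {"rx":0,"ry":0,"rz":0,"dx":-0.03,"dy":-0.03,"dz":-0.02,"fingers":0.085}
    - {"rx":0,"ry":0,"rz":0,"dx":-0.03,"dy":-0.035,"dz":0,"fingers":0.085}
    - {"rx":0,"ry":0,"rz":0,"dx":-0.02,"dy":-0.03,"dz":0,"fingers":0.085}
    - {"rx":0,"ry":0,"rz":0,"dx":0,"dy":0,"dz":0,"fingers":0.085}
    - {"rx":0,"ry":0,"rz":0,"dx":0,"dy":0,"dz":0,"fingers":0.085}

```text
time_s: 13.95
position: [0.5124, -0.1699, 0.2389]
tool_rot: [[1.0, 0.0, 0.001], [0.0, -1.0, -0.001], [0.001, 0.001, -1.0]]
ft_force: [-0.1, -0.1, 0.2]
grip_width: 0.0848
gripper_force: 0.0
```

```bash
python3 - <<'E'
from h import *; import pickle
p=env.get_image("wrist"); cv2.imwrite("pics/w7.png",p["color"]); pickle.dump(p,open("w7.pkl","wb"))
for n,z in (("torch",0),("table_mic",.007),("mic_charger",0)):
    for r in env.tip_of(n,p)[:1]: print(n,r["p"],r["location"],ray(p,r["location"],z))
h=cv2.cvtColor(p["color"],cv2.COLOR_BGR2HSV)
uv=proj(p,[.4545,-.103,.124])[0]; print(uv)
y=((h[...,0]>20)&(h[...,0]<35)&(h[...,1]>150)&(h[...,2]>180)).astype(np.uint8); u=uv.astype(int); y[:max(0,u[1]-20)]=0;y[u[1]+20:]=0;y[:,:max(0,u[0]-20)]=0;y[:,u[0]+20:]=0
v,w=np.nonzero(y); print(len(v), ray(p,(w.mean(),v.mean()),.124) if len(v) else "")
goto(.4545,-.103,.107,0)
E
```

```text
torch 0.73 [243.1, 261.0] [ 0.4523 -0.1055  0.    ]
table_mic 0.58 [242.1, 257.0] [ 0.4588 -0.106   0.007 ]
[207.9823 327.6715]
82 [ 0.4537 -0.1029  0.124 ]
t 14.15 pos [ 0.5128 -0.1709  0.2377] yaw -0.05624976113515156 q [-31.   21.4  77.1  -0.   81.5  59.1] w 0.08490513498716035
tilt fix rx,ry: [0.     0.0001]
shift now: [-0.0584 -0.0678  0.1307] rz -0.0009817435352688086 shift after rz: [-0.0583 -0.0679  0.1307]
```

View pics/w7.png

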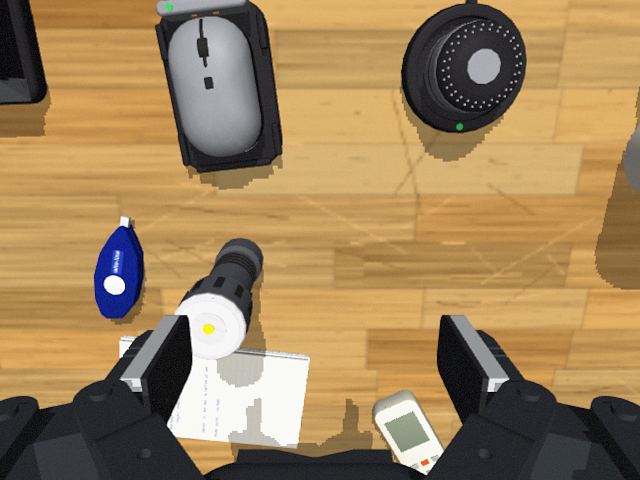

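>>> arm_command:
  deltas:
    - {"rx":0,"ry":0,"rz":0,"dx":-0.029,"dy":-0.034,"dz":0,"fingers":0.085}
    - {"rx":0,"ry":0,"rz":0,"dx":-0.03,"dy":-0.034,"dz":0.01,"fingers":0.085}
    - {"rx":0,"ry":0,"rz":0,"dx":0,"dy":0,"dz":0.02,"fingers":0.085}
    - {"rx":0,"ry":0,"rz":0,"dx":0,"dy":0,"dz":0.04,"fingers":0.085}
    - {"rx":0,"ry":0,"rz":0,"dx":0,"dy":0,"dz":0.04,"fingers":0.085}
    - {"rx":0,"ry":0,"rz":0,"dx":0,"dy":0,"dz":0.0205,"fingers":0.085}
    - {"rx":0,"ry":0,"rz":0,"dx":0,"dy":0,"dz":0,"fingers":0.07}
    - {"rx":0,"ry":0,"rz":0,"dx":0,"dy":0,"dz":0,"fingers":0.04}
    - {"rx":0,"ry":0,"rz":0,"dx":0,"dy":0,"dz":0,"fingers":0.04}
    - {"rx":0,"ry":0,"rz":0,"dx":0,"dy":0,"dz":0,"fingers":0.04}
    - {"rx":0,"ry":0,"rz":0,"dx":0,"dy":0,"dz":0,"fingers":0.04}
  squeeze: 30

```text
time_s: 15.25
position: [0.4542, -0.1025, 0.1088]
tool_rot: [[1.0, -0.0, 0.003], [-0.0, -1.0, -0.002], [0.003, 0.002, -1.0]]
ft_force: [-0.0, -1.1, 7.0]
grip_width: 0.0451
gripper_force: 31.3
```

```bash
python3 - <<'E'
from h import *
goto(.6088,.3052,.119,0)
E
```

```text
t 15.25 pos [ 0.4542 -0.1025  0.1088] yaw -0.006951916430997009 q [-27.3  23.1  99.7  -0.   57.   62.7] w 0.045057428187563586
tilt fix rx,ry: [ 0.0019 -0.003 ]
shift now: [ 0.1546 -0.4077 -0.0105] rz -0.00012133383104417916 shift after rz: [ 0.1547 -0.4077 -0.0105]
```

>>> arm_command:
  deltas:
    - {"rx":0,"ry":0,"rz":0,"dx":0,"dy":0,"dz":-0.03,"fingers":0.04}
    - {"rx":0,"ry":0,"rz":0,"dx":0,"dy":0,"dz":-0.045,"fingers":0.04}
    - {"rx":0,"ry":0,"rz":0,"dx":0.006,"dy":-0.014,"dz":-0.045,"fingers":0.04}
    - {"rx":0,"ry":0,"rz":0,"dx":0.014,"dy":-0.036,"dz":-0.01,"fingers":0.04}
    - {"rx":0,"ry":0,"rz":0,"dx":0.017,"dy":-0.045,"dz":0,"fingers":0.04}
    - {"rx":0,"ry":0,"rz":0,"dx":0.017,"dy":-0.045,"dz":0,"fingers":0.04}
    - {"rx":0,"ry":0,"rz":0,"dx":0.017,"dy":-0.045,"dz":0,"fingers":0.04}
    - {"rx":0,"ry":0,"rz":0,"dx":0.017,"dy":-0.045,"dz":0,"fingers":0.04}
    - {"rx":0,"ry":0,"rz":0,"dx":0.017,"dy":-0.045,"dz":0,"fingers":0.04}
    - {"rx":0,"ry":0,"rz":0,"dx":0.017,"dy":-0.045,"dz":0,"fingers":0.04}
    - {"rx":0,"ry":0,"rz":0,"dx":0.016,"dy":-0.042,"dz":0,"fingers":0.04}
    - {"rx":0,"ry":0,"rz":0,"dx":0.0125,"dy":-0.033,"dz":0,"fingers":0.04}

```text
time_s: 16.45
position: [0.6038, 0.2956, 0.2372]
tool_rot: [[1.0, 0.001, -0.001], [0.001, -1.0, 0.0], [-0.001, -0.0, -1.0]]
ft_force: [0.3, -0.5, -1.4]
grip_width: 0.0449
gripper_force: 32.0
```

>>> arm_command:
  deltas:
    - {"rx":0,"ry":0,"rz":0,"dx":0.004,"dy":-0.0125,"dz":0.03,"fingers":0.04}
    - {"rx":0,"ry":0,"rz":0,"dx":0,"dy":0,"dz":0.03,"fingers":0.04}
    - {"rx":0,"ry":0,"rz":0,"dx":0,"dy":0,"dz":0.01,"fingers":0.04}
    - {"rx":0,"ry":0,"rz":0,"dx":0,"dy":0,"dz":0,"fingers":0.04}
    - {"rx":0,"ry":0,"rz":0,"dx":0,"dy":0,"dz":0,"fingers":0.04}

```text
time_s: 16.95
position: [0.6084, 0.3052, 0.1692]
tool_rot: [[1.0, -0.001, 0.002], [-0.001, -1.0, 0.001], [0.002, -0.001, -1.0]]
ft_force: [-0.1, -0.0, -1.2]
grip_width: 0.0449
gripper_force: 32.0
```

```bash
python3 - <<'E'
from h import *
p=env.get_image("wrist"); cv2.imwrite("pics/w8.png",p["color"])
goto(.6088,.3052,.1208,0)
E
```

```text
t 17.0 pos [0.6086 0.3053 0.1696] yaw -0.0440653996838175 q [ 16.7  38.4  58.3   0.   83.2 106.7] w 0.04484896345212518
tilt fix rx,ry: [-0.0009 -0.003 ]
shift now: [0.0001 0.0001 0.0488] rz -0.0007690863106897261 shift after rz: [0.0001 0.0001 0.0488]
```

View pics/w8.png

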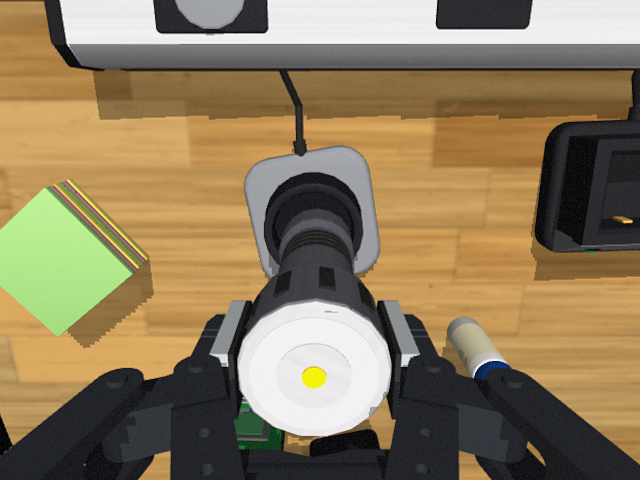

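>>> arm_command:
  deltas:
    - {"rx":0,"ry":0,"rz":0,"dx":0,"dy":0,"dz":0.015,"fingers":0.04}
    - {"rx":0,"ry":0,"rz":0,"dx":0,"dy":0,"dz":0.01,"fingers":0.04}
    - {"rx":0,"ry":0,"rz":0,"dx":0,"dy":0,"dz":0.008,"fingers":0.04}
    - {"rx":0,"ry":0,"rz":0,"dx":0,"dy":0,"dz":0.006,"fingers":0.04}

```text
time_s: 17.4
position: [0.608, 0.3054, 0.1284]
tool_rot: [[1.0, -0.0, 0.0], [-0.0, -1.0, 0.0], [0.0, -0.0, -1.0]]
ft_force: [0.2, 0.0, -2.3]
grip_width: 0.0452
gripper_force: 32.0
```

>>> arm_command:
  deltas:
    - {"rx":0,"ry":0,"rz":0,"dx":0,"dy":0,"dz":0.005,"fingers":0.04}
    - {"rx":0,"ry":0,"rz":0,"dx":0,"dy":0,"dz":0.0045,"fingers":0.04}
    - {"rx":0,"ry":0,"rz":0,"dx":0,"dy":0,"dz":0,"fingers":0.04}
    - {"rx":0,"ry":0,"rz":0,"dx":0,"dy":0,"dz":0,"fingers":0.04}

```text
time_s: 17.8
position: [0.6085, 0.3055, 0.1209]
tool_rot: [[1.0, -0.0, 0.003], [-0.0, -1.0, 0.0], [0.003, -0.0, -1.0]]
ft_force: [-3.1, -2.4, 6.6]
grip_width: 0.0448
gripper_force: 32.8
```

>>> arm_command:
  deltas:
    - {"rx":0,"ry":0,"rz":0,"dx":0,"dy":0,"dz":0,"fingers":0.08}
    - {"rx":0,"ry":0,"rz":0,"dx":0,"dy":0,"dz":0,"fingers":0.08}
    - {"rx":0,"ry":0,"rz":0,"dx":0,"dy":0,"dz":-0.02,"fingers":0.08}
    - {"rx":0,"ry":0,"rz":0,"dx":0,"dy":0,"dz":-0.04,"fingers":0.08}
    - {"rx":0,"ry":0,"rz":0,"dx":0,"dy":0,"dz":-0.04,"fingers":0.08}
    - {"rx":0,"ry":0,"rz":-0.143,"dx":0,"dy":0,"dz":-0.04,"fingers":0.08}
    - {"rx":0,"ry":0,"rz":-0.143,"dx":0,"dy":0,"dz":-0.01,"fingers":0.08}
    - {"rx":0,"ry":0,"rz":-0.143,"dx":0,"dy":0,"dz":0,"fingers":0.08}
    - {"rx":0,"ry":0,"rz":-0.143,"dx":0,"dy":0,"dz":0,"fingers":0.08}
    - {"rx":0,"ry":0,"rz":-0.143,"dx":0,"dy":0,"dz":0,"fingers":0.08}
    - {"rx":0,"ry":0,"rz":-0.143,"dx":0,"dy":0,"dz":0,"fingers":0.08}
    - {"rx":0,"ry":0,"rz":-0.143,"dx":0,"dy":0,"dz":0,"fingers":0.08}

```text
time_s: 19.0
position: [0.608, 0.3055, 0.2689]
tool_rot: [[0.535, 0.845, 0.0], [0.845, -0.535, 0.0], [0.0, -0.0, -1.0]]
ft_force: [-0.9, -0.1, -0.4]
grip_width: 0.0798
gripper_force: 0.0
```

>>> arm_command:
  deltas:
    - {"rx":0,"ry":0,"rz":-0.143,"dx":0,"dy":0,"dz":0,"fingers":0.08}
    - {"rx":0,"ry":0,"rz":-0.143,"dx":0,"dy":0,"dz":0,"fingers":0.08}
    - {"rx":0,"ry":0,"rz":-0.143,"dx":0,"dy":0,"dz":0,"fingers":0.08}
    - {"rx":0,"ry":0,"rz":-0.141,"dx":0,"dy":0,"dz":0,"fingers":0.08}
    - {"rx":0,"ry":0,"rz":0,"dx":-0.03,"dy":-0.038,"dz":0,"fingers":0.08}
    - {"rx":0,"ry":0,"rz":0,"dx":-0.03,"dy":-0.04,"dz":0,"fingers":0.08}
    - {"rx":0,"ry":0,"rz":0,"dx":-0.03,"dy":-0.04,"dz":0,"fingers":0.08}
    - {"rx":0,"ry":0,"rz":0,"dx":-0.03,"dy":-0.04,"dz":0,"fingers":0.08}
    - {"rx":0,"ry":0,"rz":0,"dx":0,"dy":0,"dz":0,"fingers":0.08}
    - {"rx":0,"ry":0,"rz":0,"dx":0,"dy":0,"dz":0,"fingers":0.08}

```text
time_s: 20.0
position: [0.4497, 0.1852, 0.2697]
tool_rot: [[0.001, 1.0, 0.002], [1.0, -0.001, 0.0], [0.0, 0.002, -1.0]]
ft_force: [0.5, -0.2, 0.7]
grip_width: 0.0796
gripper_force: 0.0
```

```bash
python3 - <<'E'
from h import *; import pickle
p=env.get_image("wrist"); cv2.imwrite("pics/w9.png",p["color"]); pickle.dump(p,open("w9.pkl","wb"))
for n in ("radio","radio_charger","torch"):
    for r in env.tip_of(n,p)[:2]: print(n,r["p"],r["location"],ray(p,r["location"],.012 if n=="torch" else 0))
goto(.6,.03,.28,90)
E
```

```text
radio 0.85 [243.9, 87.7] [0.3892 0.2743 0.    ]
radio 0.15 [502.5, 44.9] [0.6099 0.3085 0.    ]
radio_charger 0.61 [489.1, 275.1] [0.6246 0.098  0.    ]
torch 0.88 [510.9, 47.7] [0.6122 0.305  0.012 ]
t 20.2 pos [0.4509 0.186  0.2689] yaw 90.02717031168385 q [ 8.5 14.7 81.8  0.  83.5  8.4] w 0.07983855443329205
tilt fix rx,ry: [ 0.0004 -0.0001]
shift now: [-0.156   0.149  -0.0111] rz 0.00047421139767633846 shift after rz: [-0.156   0.1491 -0.0111]
```

View pics/w9.png

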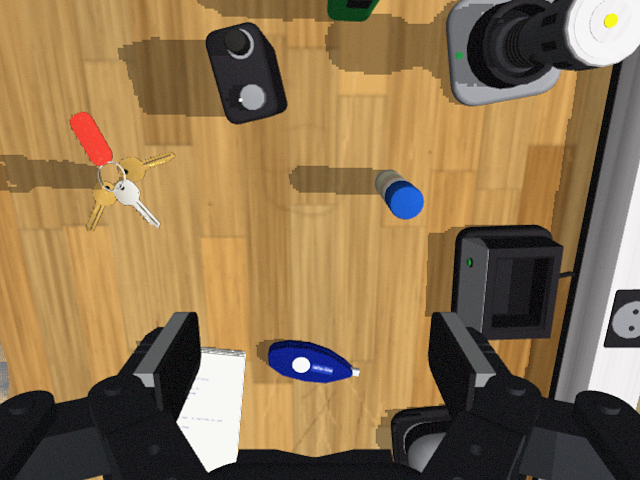

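```bash
python3 - <<'E'
from h import *; import pickle
p=pickle.load(open("w9.pkl","rb")); h=cv2.cvtColor(cv2.GaussianBlur(p["color"],(3,3),0),cv2.COLOR_BGR2HSV)
m=((h[...,2]<62)|(h[...,1]<60)).astype(np.uint8)
b=blob(m,(245,72),(195,12,300,135)); b=cv2.morphologyEx(b,cv2.MORPH_OPEN,np.ones((7,7),np.uint8)); o=p["color"].copy()
c=cv2.findContours(b,cv2.RETR_EXTERNAL,cv2.CHAIN_APPROX_NONE)[0]; cv2.drawContours(o,c,-1,(0,0,255),1)
box=np.r_[ring(.018,.029,0,8,.012),ring(.018,.029,.104,8,.012)]
r,s=fit(p,b,box,[.392,.275,.28]); print("radio",r,np.degrees(r[2]),s)
def dr(P,v,col):
    c,s=np.cos(v[2]),np.sin(v[2]); P=P@np.array([[c,s,0],[-s,c,0],[0,0,1]])+[v[0],v[1],0]
    cv2.polylines(o,[(proj(p,P)*8).astype(np.int32)],True,col,1,shift=3)
o=np.clip(o.astype(float)*1.8,0,255).astype(np.uint8)
dr(ring(.018,.029,.104,8,.012),r,(0,255,0))
for z,k in((.044,(0,255,0)),(.018,(255,255,0))): dr(ring(.0225,.0335,z,60,.012),[.6246,.0972,.035],k)
a=np.hstack([o[10:135,190:310],o[220:345,445:570]]); cv2.imwrite("pics/z9.png",cv2.resize(a,None,fx=3.2,fy=3.2,interpolation=cv2.INTER_CUBIC))
E
```

```text
radio [0.3931 0.2754 0.2866] 16.42143144150458 0.926605504587156
```

View pics/z9.png

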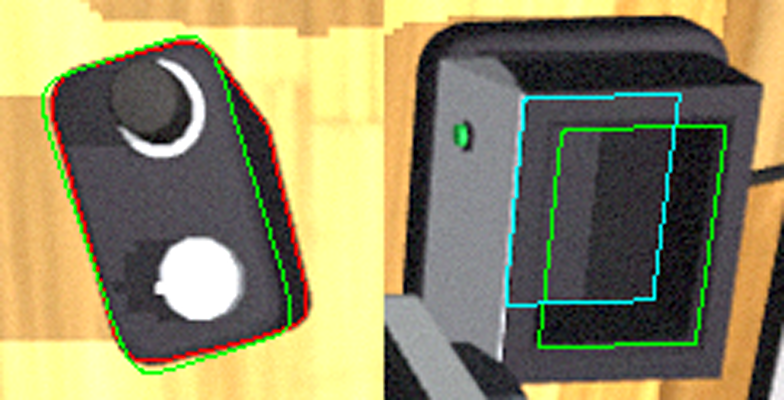

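```bash
python3 - <<'E'
from h import *
goto(.4055,.2788,.085,106.4)
E
```

```text
t 20.2 pos [0.4509 0.186  0.2689] yaw 90.02717031168385 q [ 8.5 14.7 81.8  0.  83.5  8.4] w 0.07983855443329205
tilt fix rx,ry: [ 0.0004 -0.0001]
shift now: [ 0.0928 -0.0455  0.1839] rz -0.2857597859293941 shift after rz: [ 0.1019 -0.0174  0.1839]
```

>>> arm_command:
  deltas:
    - {"rx":0,"ry":0,"rz":-0.143,"dx":0,"dy":0,"dz":0,"fingers":0.08}
    - {"rx":0,"ry":0,"rz":-0.143,"dx":0,"dy":0,"dz":0,"fingers":0.08}
    - {"rx":0,"ry":0,"rz":0,"dx":0.034,"dy":-0.006,"dz":0,"fingers":0.08}
    - {"rx":0,"ry":0,"rz":0,"dx":0.034,"dy":-0.006,"dz":0,"fingers":0.08}
    - {"rx":0,"ry":0,"rz":0,"dx":0.034,"dy":-0.0055,"dz":0,"fingers":0.08}
    - {"rx":0,"ry":0,"rz":0,"dx":0,"dy":0,"dz":0.03,"fingers":0.08}
    - {"rx":0,"ry":0,"rz":0,"dx":0,"dy":0,"dz":0.03,"fingers":0.08}
    - {"rx":0,"ry":0,"rz":0,"dx":0,"dy":0,"dz":0,"fingers":0.08}

```text
time_s: 21.0
position: [0.4033, 0.2786, 0.2058]
tool_rot: [[-0.283, 0.959, -0.007], [0.959, 0.283, -0.002], [-0.001, -0.007, -1.0]]
ft_force: [0.6, -0.2, 1.1]
grip_width: 0.0802
gripper_force: 0.0
```

```bash
python3 - <<'E'
from h import *
goto(.4055,.2788,.085,106.4)
E
```

```text
t 21.0 pos [0.4033 0.2786 0.2058] yaw 106.44028178431186 q [20.8 18.3 87.7  0.  74.5  4.3] w 0.08017472998316201
tilt fix rx,ry: [-0.0071  0.0005]
shift now: [-0.0003  0.003   0.1208] rz 0.0007030497648203848 shift after rz: [-0.0003  0.003   0.1208]
```

>>> arm_command:
  deltas:
    - {"rx":0,"ry":0,"rz":0,"dx":0,"dy":0,"dz":0.03,"fingers":0.08}
    - {"rx":0,"ry":0,"rz":0,"dx":0,"dy":0,"dz":0.04,"fingers":0.08}
    - {"rx":0,"ry":0,"rz":0,"dx":0,"dy":0,"dz":0.035,"fingers":0.08}
    - {"rx":0,"ry":0,"rz":0,"dx":0,"dy":0,"dz":0.019,"fingers":0.08}
    - {"rx":0,"ry":0,"rz":0,"dx":0,"dy":0,"dz":0,"fingers":0.07}
    - {"rx":0,"ry":0,"rz":0,"dx":0,"dy":0,"dz":0,"fingers":0.055}
    - {"rx":0,"ry":0,"rz":0,"dx":0,"dy":0,"dz":0,"fingers":0.04}
    - {"rx":0,"ry":0,"rz":0,"dx":0,"dy":0,"dz":0,"fingers":0.03}
    - {"rx":0,"ry":0,"rz":0,"dx":0,"dy":0,"dz":0,"fingers":0.03}
    - {"rx":0,"ry":0,"rz":0,"dx":0,"dy":0,"dz":0,"fingers":0.03}
  squeeze: 30

```text
time_s: 22.0
position: [0.4051, 0.2788, 0.0866]
tool_rot: [[-0.282, 0.959, 0.003], [0.959, 0.282, 0.001], [0.0, 0.003, -1.0]]
ft_force: [-1.4, -1.0, 6.5]
grip_width: 0.0363
gripper_force: 30.0
```

```bash
python3 - <<'E'
from h import *
goto(.6366,.0976,.105,92)
E
```

```text
t 22.0 pos [0.4051 0.2788 0.0866] yaw 106.39308428331753 q [20.7 27.1 97.2  0.  55.5  4.3] w 0.036277381898653274
tilt fix rx,ry: [ 0.0033 -0.0003]
shift now: [-0.2391  0.171  -0.0179] rz 0.2512067102609392 shift after rz: [-0.1891  0.2251 -0.0179]
```

>>> arm_command:
  deltas:
    - {"rx":0,"ry":0,"rz":0,"dx":0,"dy":0,"dz":-0.03,"fingers":0.03}
    - {"rx":0,"ry":0,"rz":0.1,"dx":0,"dy":0,"dz":-0.045,"fingers":0.03}
    - {"rx":0,"ry":0,"rz":0.1,"dx":0,"dy":0,"dz":-0.045,"fingers":0.03}
    - {"rx":0,"ry":0,"rz":0.051,"dx":0,"dy":0,"dz":-0.01,"fingers":0.03}
    - {"rx":0,"ry":0,"rz":0,"dx":-0.018,"dy":0.021,"dz":0,"fingers":0.03}
    - {"rx":0,"ry":0,"rz":0,"dx":-0.028,"dy":0.034,"dz":0,"fingers":0.03}
    - {"rx":0,"ry":0,"rz":0,"dx":-0.028,"dy":0.034,"dz":0,"fingers":0.03}
    - {"rx":0,"ry":0,"rz":0,"dx":-0.028,"dy":0.034,"dz":0,"fingers":0.03}
    - {"rx":0,"ry":0,"rz":0,"dx":-0.028,"dy":0.034,"dz":0,"fingers":0.03}
    - {"rx":0,"ry":0,"rz":0,"dx":-0.028,"dy":0.034,"dz":0,"fingers":0.03}
    - {"rx":0,"ry":0,"rz":0,"dx":-0.02,"dy":0.022,"dz":0,"fingers":0.03}
    - {"rx":0,"ry":0,"rz":0,"dx":-0.011,"dy":0.012,"dz":0.01,"fingers":0.03}

```text
time_s: 23.2
position: [0.6377, 0.0955, 0.2059]
tool_rot: [[-0.033, 0.999, 0.003], [0.999, 0.033, -0.0], [-0.0, 0.003, -1.0]]
ft_force: [-0.2, 0.1, -1.9]
grip_width: 0.0365
gripper_force: 30.3
```

>>> arm_command:
  deltas:
    - {"rx":0,"ry":0,"rz":0,"dx":0,"dy":0,"dz":0.03,"fingers":0.03}
    - {"rx":0,"ry":0,"rz":0,"dx":0,"dy":0,"dz":0.02,"fingers":0.03}
    - {"rx":0,"ry":0,"rz":0,"dx":0,"dy":0,"dz":0,"fingers":0.03}
    - {"rx":0,"ry":0,"rz":0,"dx":0,"dy":0,"dz":0,"fingers":0.03}

```text
time_s: 23.6
position: [0.6356, 0.0979, 0.1556]
tool_rot: [[-0.036, 0.999, 0.0], [0.999, 0.036, 0.0], [0.0, 0.0, -1.0]]
ft_force: [1.0, -0.0, -2.1]
grip_width: 0.0359
gripper_force: 30.2
```

```bash
python3 - <<'E'
from h import *
p=env.get_image("wrist"); q=env.get_image("side")
w=p["color"][60:480,150:570]; s=q["color"][170:310,190:330]
cv2.imwrite("pics/w10.png",np.hstack([cv2.resize(w,(400,400)),cv2.resize(s,(400,400),interpolation=cv2.INTER_CUBIC)]))
goto(.6366,.0976,.1046,92)
E
```

```text
t 23.7 pos [0.6361 0.0978 0.1566] yaw 92.03617064420807 q [-1.8 35.3 66.6  0.  78.  -3.8] w 0.03615297603297062
tilt fix rx,ry: [0.0024 0.0001]
shift now: [-0.0002  0.0003  0.052 ] rz 0.0006312968339985403 shift after rz: [-0.0002  0.0003  0.052 ]
```

View pics/w10.png

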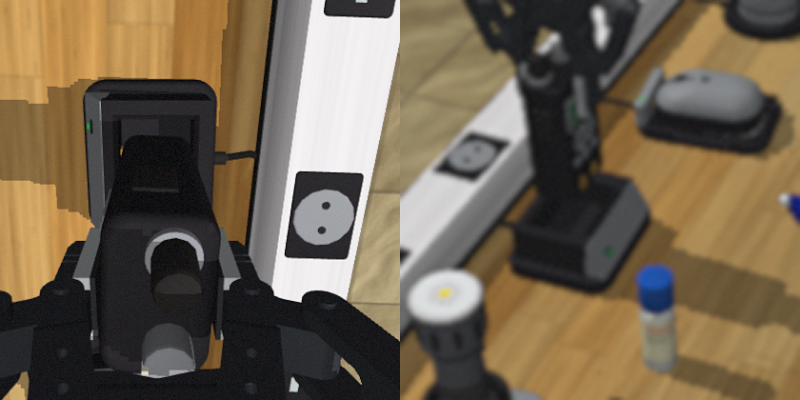

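>>> arm_command:
  deltas:
    - {"rx":0,"ry":0,"rz":0,"dx":0,"dy":0,"dz":0.015,"fingers":0.03}
    - {"rx":0,"ry":0,"rz":0,"dx":0,"dy":0,"dz":0.012,"fingers":0.03}
    - {"rx":0,"ry":0,"rz":0,"dx":0,"dy":0,"dz":0.008,"fingers":0.03}
    - {"rx":0,"ry":0,"rz":0,"dx":0,"dy":0,"dz":0,"fingers":0.03}

```text
time_s: 24.1
position: [0.6354, 0.0975, 0.1191]
tool_rot: [[-0.035, 0.999, -0.002], [0.999, 0.035, 0.0], [0.0, -0.002, -1.0]]
ft_force: [0.3, -0.0, -2.3]
grip_width: 0.0362
gripper_force: 30.3
```

>>> arm_command:
  deltas:
    - {"rx":0,"ry":0,"rz":0,"dx":0,"dy":0,"dz":0.008,"fingers":0.03}
    - {"rx":0,"ry":0,"rz":0,"dx":0,"dy":0,"dz":0.006,"fingers":0.03}
    - {"rx":0,"ry":0,"rz":0,"dx":0,"dy":0,"dz":0.003,"fingers":0.03}
    - {"rx":0,"ry":0,"rz":0,"dx":0,"dy":0,"dz":0,"fingers":0.03}
    - {"rx":0,"ry":0,"rz":0,"dx":0,"dy":0,"dz":0,"fingers":0.03}

```text
time_s: 24.6
position: [0.6358, 0.0972, 0.1045]
tool_rot: [[-0.035, 0.999, 0.001], [0.999, 0.035, -0.001], [-0.001, 0.001, -1.0]]
ft_force: [-3.9, -1.4, 9.4]
grip_width: 0.0363
gripper_force: 29.3
```

Contact at exactly the expected height. Release and lift.

>>> arm_command:
  deltas:
    - {"rx":0,"ry":0,"rz":0,"dx":0,"dy":0,"dz":0,"fingers":0.065}
    - {"rx":0,"ry":0,"rz":0,"dx":0,"dy":0,"dz":0,"fingers":0.065}
    - {"rx":0,"ry":0,"rz":0,"dx":0,"dy":0,"dz":-0.03,"fingers":0.065}
    - {"rx":0,"ry":0,"rz":0,"dx":0,"dy":0,"dz":-0.04,"fingers":0.065}
    - {"rx":0,"ry":0,"rz":0,"dx":0,"dy":0,"dz":-0.04,"fingers":0.065}
    - {"rx":0,"ry":0,"rz":0,"dx":0,"dy":0,"dz":-0.04,"fingers":0.065}
    - {"rx":0,"ry":0,"rz":0,"dx":-0.01,"dy":-0.04,"dz":-0.02,"fingers":0.065}
    - {"rx":0,"ry":0,"rz":0,"dx":-0.02,"dy":-0.045,"dz":0,"fingers":0.065}
    - {"rx":0,"ry":0,"rz":0,"dx":-0.02,"dy":-0.045,"dz":0,"fingers":0.065}
    - {"rx":0,"ry":0,"rz":0,"dx":-0.02,"dy":-0.045,"dz":0,"fingers":0.065}
    - {"rx":0,"ry":0,"rz":0,"dx":-0.02,"dy":-0.04,"dz":0,"fingers":0.065}
    - {"rx":0,"ry":0,"rz":0,"dx":0,"dy":0,"dz":0,"fingers":0.065}

```text
time_s: 25.8
position: [0.4206, -0.001, 0.2733]
tool_rot: [[-0.033, 0.999, -0.001], [0.999, 0.033, -0.0], [-0.0, -0.001, -1.0]]
ft_force: [0.1, -0.5, 0.3]
grip_width: 0.0647
gripper_force: 0.0
```

```bash
python3 - <<'E'
from h import *
q=env.get_image("side"); t=env.get_image("top")
for n,z in (("radio",.018),("torch",.012),("table_mic",.007),("mouse",.008),("glue_stick",0),("correction_roller",0)):
  for c,i in(("side",q),("top",t)):
    for r in env.tip_of(n,i)[:2]: print(n,c,round(r["p"],2),ray(i,r["location"],z))
s=q["color"][155:345,165:455]; cv2.imwrite("pics/end.png",cv2.resize(s,(800,524),interpolation=cv2.INTER_CUBIC))
E
```

```text
radio side 0.96 [0.6153 0.1026 0.018 ]
radio side 0.95 [0.4847 0.3685 0.018 ]
radio top 0.9 [0.6224 0.0992 0.018 ]
radio top 0.8 [0.4882 0.3494 0.018 ]
torch side 0.68 [0.606 0.302 0.012]
torch top 0.87 [0.6156 0.3073 0.012 ]
table_mic side 0.74 [ 0.6221 -0.2873  0.007 ]
table_mic side 0.26 [0.4459 0.0153 0.007 ]
table_mic top 0.95 [ 0.6114 -0.2855  0.007 ]
table_mic top 0.49 [0.6067 0.3004 0.007 ]
mouse side 0.78 [ 0.5982 -0.0897  0.008 ]
mouse top 0.76 [ 0.611  -0.0941  0.008 ]
mouse top 0.52 [ 0.6158 -0.2892  0.008 ]
glue_stick side 0.86 [0.5133 0.1898 0.    ]
glue_stick top 0.7 [0.5225 0.1935 0.    ]
correction_roller side 0.66 [0.4486 0.0043 0.    ]
```

View pics/end.png

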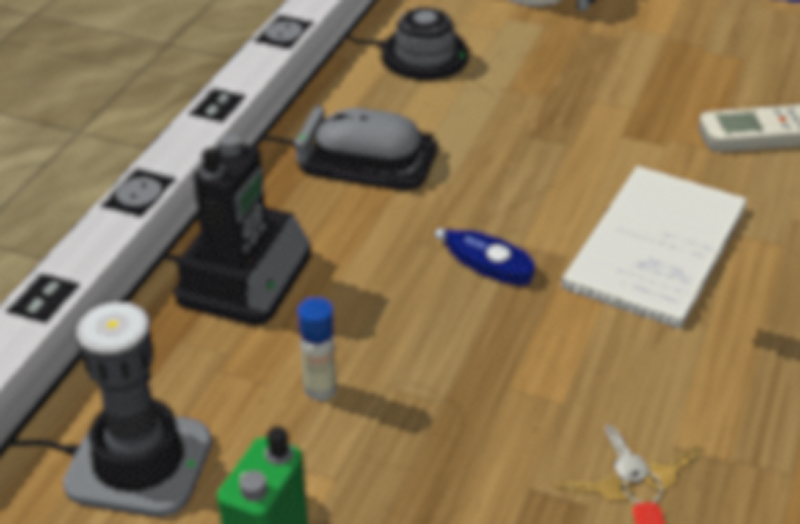

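The end picture shows all four devices upright and seated in their chargers. The radio's screen faces the lamp side, and the roller and glue stick haven't moved. Handing in.

```bash
python3 -c "
from rig import env
print(env.close_job())"
```

```text
the job is handed in; nothing more can be done
None
```

I put the radio, torch, table microphone and mouse each into its own charger and handed the job in at about 26 s of robot time. All four looked seated and the right way round in the last picture, and the roller and glue stick were still in place, but the hand-in returned no verdict.

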